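# Fit the rod rest beside the bench burner

### The arm

A 6-joint arm with a two-finger parallel gripper is mounted at the origin on the work surface. World frame = base frame: x ahead of the robot, y to its left, z up, the work surface at z = 0. Lengths are in m, angles in rad, forces in N, time in s.
With the tool pointing down it reaches from about 0.375 to 0.9 m from the base axis. Payload 3.1 kg.
Tool frame: the origin (TCP) lies midway between the tips of the shut fingers; the grasp point (between the pads) lies 19 mm behind it (pinch_z is the distance from the TCP to the grasp point, in m); z points along the fingers, y is the line along which they close (so a half turn about z gives the same grasp; the last joint's range is limited). The gripper opens to 85 mm and grips with 20 to 120 N. Pads are 22 mm wide; open, the fingers measure 114 mm over their backs; the gripper's body (76 mm by 85 mm) begins 54 mm behind the grasp point. The pads swing forward as they close: fully open they stand 13 mm farther back than shut.
Start: joints at [1.123, 0.527, 1.433, -0, 1.181, -0.178], TCP at [0.167, 0.602, 0.231] pointing down, gripper open.
Joint ranges: [-3.08, 3.08], [-0.75, 2.2], [0.22, 2.44], [-1.43, 4.57], [0, 2.65], [-2.85, 2.85]. Speed limits (rad/s): [2.79, 2.79, 3.14, 3.14, 3.14, 3.14].

### API

Orientations are given as a unit quaternion [x, y, z, w].
In Python, from station import sense, snapshot, camera_params, sign_off, pinch_z gives the robot as it stands. The module is installed in compiled form; this text tells all that it offers.
- The arm moves only by the shell command python3 -m handwheel 'ROWS' [FORCE]. ROWS is JSON, a list that holds one entry, the list of rows, each a list of 7 numbers: the turn, a rotation vector about the tool's x, y, z in degrees, then the shift along the tool's x, y, z in m, then the opening, from 0 (shut) to 1 (fully open). A call has 1 to 20 rows; each row shifts and turns the commanded pose from where the row before left it, along the tool's axes as they then stand; what a row does not reach is not made up. A row lasts 1/8 s, in which the tool goes at most 62.5 mm and 10.7 degrees, less where a joint would pass 70% of its speed; a pose out of reach is approached as far as the arm can. A call with a gripper value outside its range is refused whole. The fingers move at their own pace and stop on an object; FORCE is the grip in N (left out, the last holds). Time passes only in rows, so rows that do not move let the fingers close. It gives the time, the measured TCP pose, the force, the opening and the grip force at its end, in the units of the state.
- sense(): the state, without advancing time (a new reading comes with each control period).
- snapshot(name): name is "side" or "top"; returns the picture (420x560x3 uint8, red, green, blue); there is no depth.
- camera_params(name): a dict with "fx", "fy", "cx", "cy" (pixels), "k1" (the pictures are not rectified: a ray, as slopes to the right and down, at radius r is drawn at 1 + k1 r^2 times it, then the intrinsics apply), "world_to_cam" (4x4, takes a point from world to camera coordinates). Camera axes: x right, y down, z forward; pixel columns grow to the right and rows downward; lengths in m; the calibration is good to about 2 mm. A picture is of the moment at which its call begins. camera_params takes no time and is no camera call.
- sign_off(): hands the job in; it is judged then, once.
The state is a dict: "t": time; "q": joint angles; "qd": joint speeds; "tau": joint torques, N m; "tcp_pos": TCP position; "tool_rot": TCP orientation; "force": force on the tool from outside, world axes, zero at the start; "ft_torque": the same for the moment, N m; "finger_gap": opening from 0.0 (shut) to 1.0 (fully open); "gripper_force": force on a finger pad.
Only numpy, scipy, OpenCV 4.12 (cv2) and the standard library are available. Lean on these libraries where they do the work, as an engineer would, in place of code of your own. Each camera call takes 0.05 s, during which the arm holds its last target. There are 200 camera calls.

### The job

The notched rod rest lies on its back in the wooden tool tray: lift it out, lay it down on its holed base on the clear wooden bench between the tray and the burner's steel sheet, and let go. Then take it up again and slide it over the two studs beside the burner until both holes drop over them, so that it sits flat on the steel sheet with its notched upright on the side away from the robot. Leave the other tools and bottles where they are.

Things in the scene. Friction and masses are not known exactly. Their poses are not given: they have to be found in the camera images.
- rod_rest: L-shaped grey metal angle, 0.5 kg. Base plate 62 (x) by 140 (y) by 6 mm thick with two holes; a 4 mm thick upright along its whole +x edge (outer face x = +31). Origin: centre of the base's underside; y along its length, z up when it lies on its base. At the start the upright lies flat on the tray floor pointing away from the robot, and the base stands vertical: its z points away from the robot, its x down.
- base_edge (a point): Middle of the base's free long edge (x = -31, y = 0, z = +3 mm in the rod rest's frame). At the start it is the top of the vertical 6 mm base, 68 mm above the bench: the place to pinch it from above. Tilted more than 35 deg from there, edge towards the robot, with its heel (the edge at x = +31, z = 0) on the bench, the rest falls onto its base when released.
- upright_top (a point): Middle of the top edge of the upright: x = +29, y = 0, z = +45 mm in the rod rest's frame. The upright has four notches 10 mm wide and 12 mm deep in its top edge; the tooth in the middle, 34 mm wide, has plain faces and is the place to grip it from above.
- hole_left (a point): Centre of a round 11 mm through-hole in the base, at its underside: x = -2, y = +45 mm in the rod rest's frame. It belongs over stud_left.
- hole_right (a point): Centre of the other round 11 mm through-hole in the base, at its underside: x = -2, y = -45 mm in the rod rest's frame. It belongs over stud_right.
- station: Burner station, fixed: dark steel sheet 190 (x) by 280 (y) by 6 mm thick on the bench, two upright studs on its left (+y) half, a bench burner bolted on its right half (y from -145 to -40 mm, 160 mm high, hoses leaving to the right). Origin: centre of the sheet's underside, at bench height; x points away from the robot within 0.25 rad, y to the left.
- stud_left (a point): Foot of the left stud, on the sheet's top surface: x = 0, y = +110, z = +6 mm in the station's frame. A vertical threaded steel stud 8 mm thick, 22 mm tall above the sheet, with a rounded tip.
- stud_right (a point): Foot of the right stud, on the sheet's top surface: x = 0, y = +20, z = +6 mm in the station's frame. Same kind of stud; the two stand 90 mm apart.
- tray: Fixed open wooden tool tray, 160 (x) by 168 (y) mm, walls 30 mm high, floor 6 mm thick, one divider along y in the middle. Origin: centre of its underside, at bench height; x points away from the robot within 0.25 rad. The rod rest lies in the far (+x) compartment. The bench between the tray and the steel sheet is clear for at least 170 mm.
- paddle: Graphite paddle, 146 mm long: black blade 45 by 60 by 10 mm, wooden handle; it lies in the tray's near compartment. Origin near its middle, underneath.
- bead_press: Brass bead press, 50 by 85 mm, 68 mm high with a wooden knob, standing towards the back of the bench. Origin: centre of its underside.
- nut_dish: White dish, 94 mm across, 20 mm high, with two wing nuts in it, at the back of the bench. Origin: centre of its underside.
- tweezers: Steel tweezers, 155 mm long, 9 mm high, lying at the back of the bench. Origin near the middle, underneath.
- amber_jar: Amber glass jar, 64 mm across, 110 mm high, well to the right of the burner. Origin: centre of its underside.
- wash_bottle: White plastic bottle, 70 mm across, 170 mm high, well to the right of the burner. Origin: centre of its underside.
Things that resemble listed ones, but are neither listed nor needed, are in the scene too. Leave any blue or turquoise look-alike of the rod_rest alone.

How it is judged:
By the outcome, as a careful person would: the job done as asked, in the order asked, and still so for the second after the job is handed in, with the robot touching nothing.
It also fails if it takes over 54 s, if anything falls off the work surface, if the arm or the gripper's body presses on something with over 40 N, if the wrist force passes 120 N, or if a joint passes its speed limit or range.

## Working session

There is one attempt and no reset: what is moved stays moved. The work goes in short steps, Python scripts to look and compute and a shell command to move; the robot and the scene stay as the last step left them, time stands still between calls to the robot, and variables do not carry over. Pictures are saved under pics/ and viewed, at most 10 in all, crops included, and the job is handed in when it is done.

```bash
mkdir -p pics; cat > h.py <<'E'
import numpy as np,cv2
from station import sense,snapshot,camera_params,pinch_z
def save(n,f,crop=None,s=1):
    im=snapshot(n); cv2.imwrite(f'pics/raw_{f}.png',im[:,:,::-1])
    crp(f,f,crop,s)
def crp(src,f,crop=None,s=1):
    im=cv2.imread(f'pics/raw_{src}.png')
    if crop: u0,v0,u1,v1=crop; im=im[v0:v1,u0:u1]
    if s!=1: im=cv2.resize(im,None,fx=s,fy=s,interpolation=cv2.INTER_CUBIC)
    cv2.imwrite(f'pics/{f}.png',im)
def proj(n,P):
    c=camera_params(n);W=np.array(c['world_to_cam']);p=np.atleast_2d(P)@W[:3,:3].T+W[:3,3]
    x=p[:,:2]/p[:,2:];x=x*(1+c['k1']*(x**2).sum(1,keepdims=True))
    return x*[c['fx'],c['fy']]+[c['cx'],c['cy']]
def at(n,uv,z):
    c=camera_params(n);W=np.array(c['world_to_cam'])
    d=(np.array(uv,float)-[c['cx'],c['cy']])/[c['fx'],c['fy']];x=d.copy()
    for _ in range(20):x=d/(1+c['k1']*(x@x))
    R=W[:3,:3];o=-R.T@W[:3,3];r=R.T@np.array([*x,1])
    return o+r*(z-o[2])/r[2]
E
python3 - <<'E'
from h import *
save('top','t0',None,1.42);save('side','s0',None,1.42)
for n in('top','side'):
    W=np.array(camera_params(n)['world_to_cam']);print(n,-W[:3,:3].T@W[:3,3],W[2,:3])
s=sense();print(s['tcp_pos'],s['tool_rot'],s['finger_gap'],pinch_z)
E
```

```text
top [ 0.38841731 -0.03678385  1.29781661] [ 0.10275651  0.02419276 -0.99441229]
side [ 0.3213949  -1.18319466  0.90811798] [ 0.13455161  0.8053434  -0.57733688]
[0.16629002 0.60180835 0.2304347 ] [ 1.34489907e-01  9.90914485e-01 -9.30097691e-04 -2.90014272e-04] 1.0032688747688623 0.0187
```

View pics/t0.png

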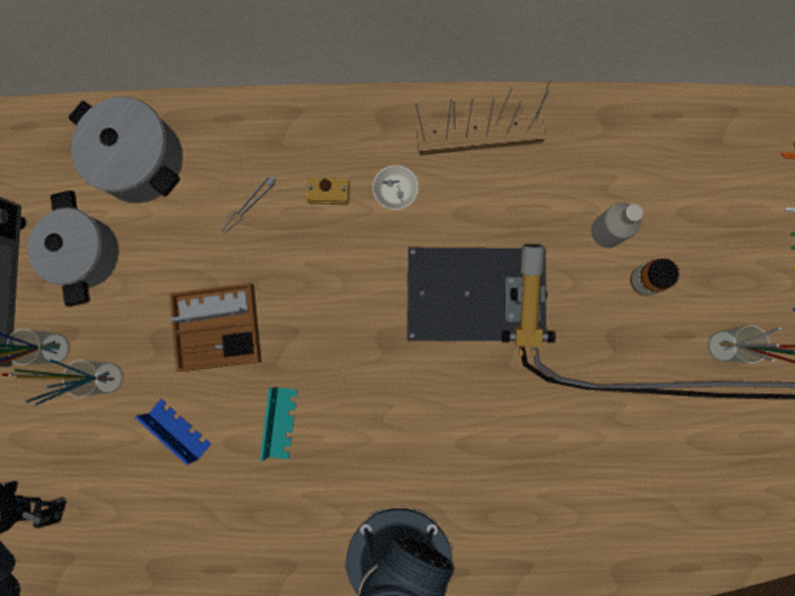

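View pics/s0.png

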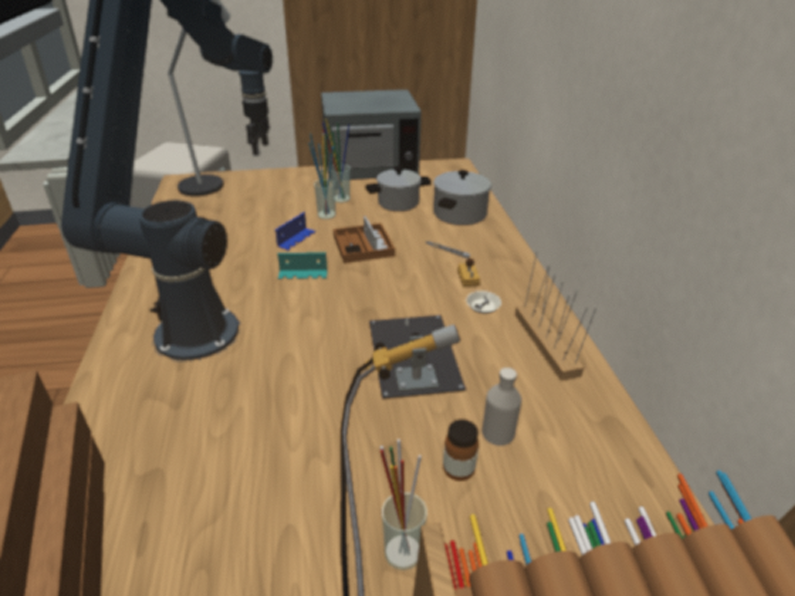

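In the top view, the candidates for rod_rest are the grey angle in the tray (211,306), the blue one (175,432) and the turquoise one (280,423). By the description it is the grey one, and I'll check that in a crop. The studs show at about (422,293) and (467,294), and the steel sheet spans (408–547, 247–342). The side view agrees.

```bash
python3 - <<'E'
import cv2,numpy as np
im=cv2.imread('pics/raw_t0.png')
a=cv2.resize(im[192:272,112:192],(560,560),interpolation=cv2.INTER_CUBIC)
cv2.imwrite('pics/tray.png',a)
b=cv2.resize(im[165:250,280:394],(798,595),interpolation=cv2.INTER_CUBIC)
cv2.imwrite('pics/stat.png',b)
E
```

```text
(no output)
```

View pics/tray.png

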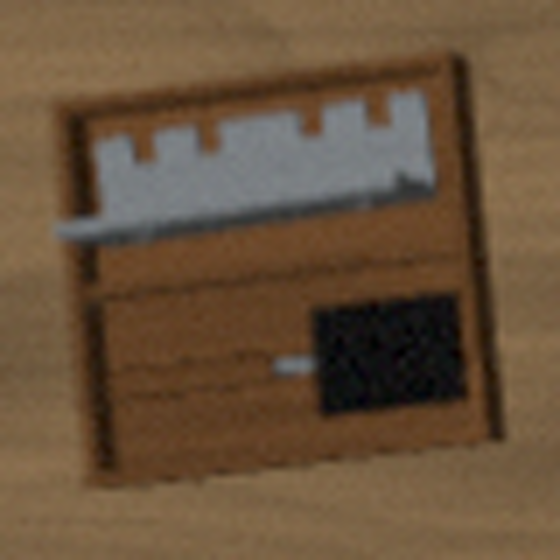

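View pics/stat.png

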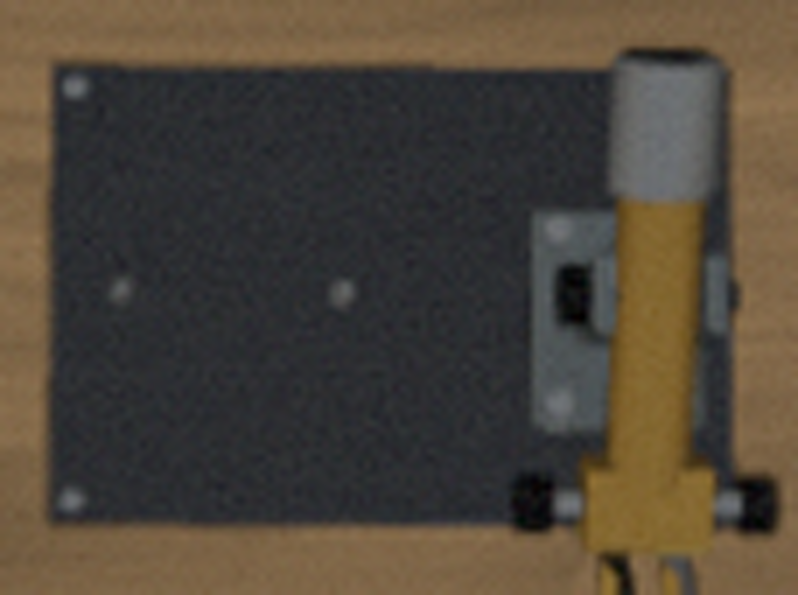

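The tray crop confirms the grey rest. The ends of its top edge are near (57,230) and (405,185), the tooth tips run from (95,140) to (425,92), and the upright points away from the robot. In the station crop the studs are at (120,290) and (342,293), and the sheet corners at (52,65), (52,522) and (728,68). I'll view one side crop of both, then fit.

```bash
python3 - <<'E'
import cv2,numpy as np
im=cv2.imread('pics/raw_s0.png')
a=cv2.resize(im[150:190,230:285],None,fx=7,fy=7,interpolation=cv2.INTER_CUBIC)
b=cv2.resize(im[218:282,255:332],None,fx=7,fy=7,interpolation=cv2.INTER_CUBIC)
c=np.zeros((448,385+539,3),np.uint8)
c=np.zeros((600,800,3),np.uint8);a=a[:150*0+280];c[:448,:539]=b;cc=cv2.resize(im[152:186,246:282],None,fx=7,fy=7,interpolation=cv2.INTER_CUBIC)
c[:238,545:797]=cc
cv2.imwrite('pics/side2.png',c[:450])
E
```

```text
(no output)
```

View pics/side2.png

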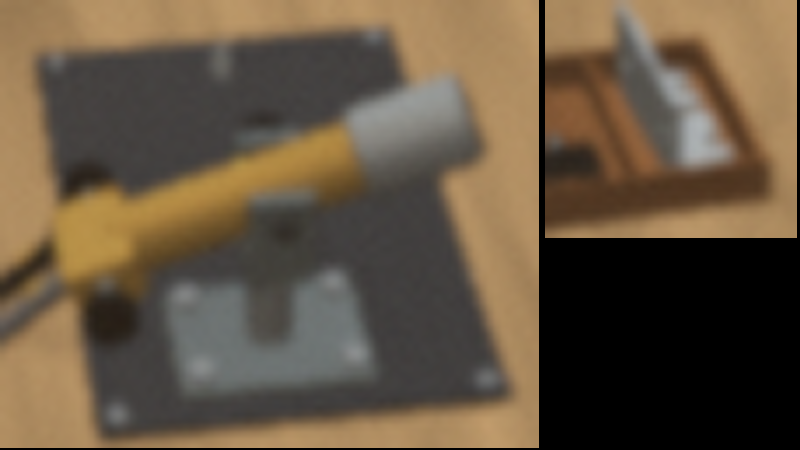

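The side crop shows sheet corners at (38,57), (390,30), (508,397) and (100,435), with the left stud from tip (218,45) to foot (221,80). The rest is seen edge-on: its far top end is at (618,5) and the near end of its top edge at about (683,105). Next I'll fit both poses.

```bash
cat > fit.py <<'E'
from h import *
from scipy.optimize import least_squares
def T(p,L,z0=0):
    x,y,a=p;L=np.array(L,float)/1000;c,s=np.cos(a),np.sin(a)
    return np.c_[x+c*L[:,0]-s*L[:,1],y+s*L[:,0]+c*L[:,1],L[:,2]]
def fit(obs,x0):
    f=lambda p:np.concatenate([(proj(n,T(p,[P for P,_ in o]))-[q for _,q in o]).ravel() for n,o in obs.items()])
    r=least_squares(f,x0,loss='soft_l1');print(np.round(r.x,4),'res',np.round(r.fun.reshape(-1,2),1).tolist());return r.x
def un(u0,v0,s=7): return lambda a,b:((a+.5)/s-.5+u0,(b+.5)/s-.5+v0)
E
python3 - <<'E'
from fit import *
t=un(280,165);s=un(255,218)
top=[([95,140,6],t(52,65)),([-95,140,6],t(52,522)),([95,-140,6],t(728,68)),([0,110,22],t(120,290)),([0,20,22],t(342,292))]
side=[([-95,140,6],s(38,57)),([95,140,6],s(390,30)),([95,-140,6],s(508,397)),([-95,-140,6],s(100,435)),([0,110,28],s(218,45)),([0,110,6],s(221,80))]
x0=[.55,-.1,0]
for o in({'top':top},{'side':side},{'top':top,'side':side}):
    p=fit(o,x0);print('studs',T(p,[[0,110,6],[0,20,6]])[:,:2].round(4).tolist())
# rest in tray: local L=(away, left, height) ; away=rest z, height=37-x+...
t=un(112,192);s=lambda a,b:((a-545+.5)/7-.5+246,(b+.5)/7-.5+152)
top=[([45,70,10],t(95,140)),([45,-70,10],t(425,92)),([0,70,68],t(55,240)),([6,70,68],t(55,222))]
side=[([0,70,68],s(615,5)),([0,-70,68],s(681,105)),([0,-70,6],s(682,165)),([45,-70,10],s(735,153))]
for o in({'top':top},{'side':side},{'top':top,'side':side}): p=fit(o,[.5,.3,.1])
tr=un(112,192);fit({'top':[([80,84,30],tr(58,100)),([80,-84,30],tr(462,55)),([-80,84,30],tr(90,487)),([-80,-84,30],tr(502,438))]},[.5,.3,.1])
E
```

```text
[ 0.5279 -0.1561 -0.0102] res [[-0.2, -0.1], [-0.7, 0.5], [0.0, -0.0], [0.3, -0.1], [0.4, -0.2]]
studs [[0.529, -0.0461], [0.5281, -0.1361]]
[ 0.5273 -0.1632 -0.0161] res [[-0.6, -0.1], [-0.1, -0.3], [0.7, 0.2], [-0.7, 0.6], [0.6, -0.3], [0.1, -0.5]]
studs [[0.5291, -0.0532], [0.5276, -0.1432]]
[ 0.528  -0.1578 -0.0114] res [[0.4, -0.1], [-0.1, 0.4], [0.7, 0.0], [0.9, -0.2], [1.0, -0.3], [-0.8, -1.0], [-0.4, -1.3], [0.6, -1.1], [-0.5, -0.6], [0.4, -1.2], [-0.1, -1.4]]
studs [[0.5292, -0.0479], [0.5282, -0.1378]]
[0.4814 0.3782 0.1404] res [[0.3, 0.1], [-0.2, 0.0], [0.1, -0.3], [-0.2, 0.2]]
[0.4846 0.3882 0.1903] res [[-0.4, -2.0], [-0.3, -2.1], [-0.2, 1.8], [1.9, 1.0]]
[0.4825 0.3781 0.1562] res [[0.1, 0.1], [-0.4, -0.7], [0.2, -0.3], [-0.1, 0.2], [-0.1, -1.0], [-1.0, -0.8], [-1.0, 3.1], [1.4, 2.5]]
[0.4615 0.3693 0.1157] res [[0.5, -0.1], [-0.3, -0.7], [0.5, 0.2], [-0.7, 0.5]]
```

Using the top fit, the pinch point is about (0.484, 0.379) at yaw 0.14, and the studs are about (0.529, -0.046) and (0.528, -0.136). First I'll yaw the tool so it closes along world x, which is +66.5° about tool z.

```bash
cat > go.py <<'E'
# go.py x y z yaw tilt : remaining move to a pose with tool x=left,y=away,z=down (yaw, deg), tilted so z leans away by tilt deg
import sys
from h import *
from scipy.spatial.transform import Rotation as R
a=[float(v) for v in sys.argv[1:]]
s=sense();C=R.from_quat(s['tool_rot']);p=np.array(s['tcp_pos'])
B=R.from_matrix(np.array([[0,1,0],[1,0,0],[0,0,-1.]]))
if len(a)>=3:
    D=R.from_euler('z',a[3],degrees=True)*R.from_euler('y',-a[4],degrees=True)*B
    print('turn tool deg',(C.inv()*D).as_rotvec(degrees=True).round(2),'shift(cur axes)',C.inv().apply(np.array(a[:3])-p).round(4),'shift(target axes)',D.inv().apply(np.array(a[:3])-p).round(4))
print('t',s['t'],'tcp',p.round(4),'gap',round(s['finger_gap'],3),'gf',round(s['gripper_force'],1),'F',np.round(s['force'],1),'M',np.round(s['ft_torque'],2),'q',np.round(s['q'],2))
E
python3 -m handwheel '[[[0,0,9.5,0,0,0,1],[0,0,9.5,0,0,0,1],[0,0,9.5,0,0,0,1],[0,0,9.5,0,0,0,1],[0,0,9.5,0,0,0,1],[0,0,9.5,0,0,0,1],[0,0,9.5,0,0,0,1],[0,0,0,0,0,0,1]]]'
python3 go.py .484 .379 .15 8 0
```

```text
t: 1.1
tcp_pos: [0.1664, 0.6021, 0.2308]
tool_rot: [0.655, 0.756, -0.001, 0.0]
force: [-0.3, 1.2, 0.6]
finger_gap: 0.998
gripper_force: 0.0
turn tool deg [-0.04  0.05  0.15] shift(cur axes) [-0.2658  0.2828  0.0809] shift(target axes) [-0.2651  0.2835  0.0808]
t 1.1 tcp [0.1664 0.6021 0.2308] gap 0.998 gf 0.0 F [-0.3  1.2  0.6] M [-0.    0.    0.01] q [1.12 0.53 1.43 0.   1.18 0.98]
```

```bash
python3 -m handwheel '[[[0,0,0,-0.0265,0.0283,0.008,1],[0,0,0,-0.0265,0.0283,0.008,1],[0,0,0,-0.0265,0.0283,0.008,1],[0,0,0,-0.0265,0.0283,0.008,1],[0,0,0,-0.0265,0.0283,0.008,1],[0,0,0,-0.0265,0.0283,0.008,1],[0,0,0,-0.0265,0.0283,0.008,1],[0,0,0,-0.0265,0.0283,0.008,1],[0,0,0,-0.0265,0.0283,0.008,1],[0,0,0,-0.0265,0.0283,0.008,0.6],[0,0,0,0,0,0,0.6],[0,0,0,0,0,0,0.6]]]'
python3 - <<'E'
from h import *
im=snapshot('side')
import cv2
u,v=proj('side',[.484,.379,.06])[0].astype(int)
cv2.imwrite('pics/chk1.png',cv2.resize(im[v-45:v+30,u-50:u+50,::-1],None,fx=6,fy=6,interpolation=cv2.INTER_CUBIC))
E
python3 go.py .484 .379 .041 8 0
```

```text
t: 2.6
tcp_pos: [0.4832, 0.3796, 0.1511]
tool_rot: [0.655, 0.755, -0.0, -0.0]
force: [-0.6, -0.1, 0.7]
finger_gap: 0.6
gripper_force: 0.0
turn tool deg [-0.05 -0.01  0.14] shift(cur axes) [-0.0012  0.0011  0.1103] shift(target axes) [-0.0011  0.001   0.1103]
t 2.65 tcp [0.4829 0.38   0.1513] gap 0.596 gf 0.0 F [-0.7  0.3  0.1] M [-0.03  0.04 -0.02] q [0.48 0.61 1.53 0.   1.   0.34]
```

View pics/chk1.png

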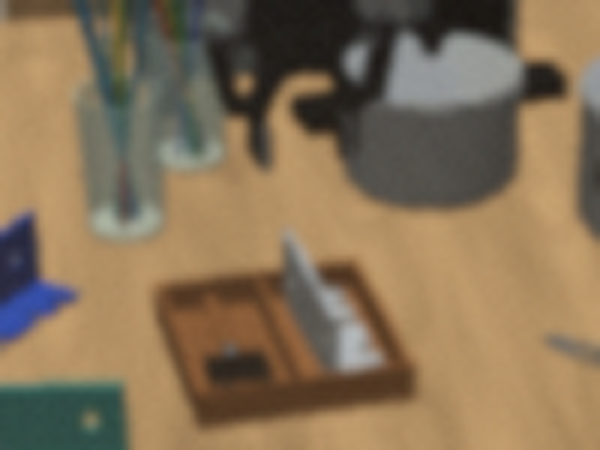

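The fingers hang at about (262,150) and (350,140), straddling the base edge whose midpoint is near (315,280), so it is aligned. Descend, pinch and lift.

```bash
python3 -m handwheel '[[[0,0,0,-0.001,0.001,0.03,0.6],[0,0,0,0,0,0.03,0.6],[0,0,0,0,0,0.025,0.6],[0,0,0,0,0,0.015,0.6],[0,0,0,0,0,0.01,0.6],[0,0,0,0,0,0,0.3],[0,0,0,0,0,0,0],[0,0,0,0,0,0,0],[0,0,0,0,0,0,0],[0,0,0,0,0,0,0],[0,0,0,0,0,0,0],[0,0,0,0,0,0,0]]]' 60
python3 go.py
```

```text
t: 4.15
tcp_pos: [0.4855, 0.3791, 0.0424]
tool_rot: [0.656, 0.755, 0.001, 0.0]
force: [-0.7, 0.1, 5.4]
finger_gap: 0.054
gripper_force: 60.2
t 4.15 tcp [0.4855 0.3791 0.0424] gap 0.054 gf 60.2 F [-0.7  0.1  5.4] M [0.07 0.22 0.01] q [0.48 0.77 1.59 0.   0.78 0.34]
```

```bash
python3 -m handwheel '[[[0,0,0,0,0,-0.01,0],[0,0,0,0,0,-0.02,0],[0,0,0,0,0,-0.03,0],[0,0,0,0,0,-0.03,0],[0,0,0,0,0,-0.03,0],[0,0,8.6,0,0,0,0],[0,0,0,0,0,0,0],[0,0,0,0,0,0,0]]]' 
python3 go.py .496 .13 .12 -.6 45
```

```text
t: 5.15
tcp_pos: [0.484, 0.3782, 0.1603]
tool_rot: [0.71, 0.704, -0.001, -0.0]
force: [-0.6, 0.3, -5.1]
finger_gap: 0.059
gripper_force: 58.7
turn tool deg [-4.514e+01  1.000e-02  1.800e-01] shift(cur axes) [-0.248   0.014   0.0406] shift(target axes) [-0.248  -0.0182  0.0388]
t 5.15 tcp [0.484  0.3782 0.1603] gap 0.059 gf 58.7 F [-0.6  0.3 -5.1] M [-0.01 -0.01 -0.01] q [ 0.48  0.6   1.52 -0.    1.02  0.49]
```

```bash
python3 -m handwheel '[[[0,0,0,-0.02,0.001,0,0],[0,0,0,-0.03,0.002,0,0],[0,0,0,-0.037,0.002,0,0],[0,0,0,-0.037,0.002,0,0],[0,0,0,-0.037,0.002,0,0],[0,0,0,-0.037,0.002,0,0],[0,0,0,-0.03,0.002,0,0],[0,0,0,-0.02,0.001,0,0],[0,0,0,0,0,0,0],[-9,0,0,0,0,0,0],[-9,0,0,0,0,0,0],[-9,0,0,0,0,0,0],[-9,0,0,0,0,0,0],[-9,0,0,0,0,0,0],[0,0,0,0,0,0,0],[0,0,0,0,0,0,0]]]' 
python3 go.py .496 .13 .04 -.6 45
python3 - <<'E'
from h import *
im=snapshot('side')
u,v=proj('side',[.5,.13,.12])[0].astype(int)
cv2.imwrite('pics/chk2.png',cv2.resize(im[v-45:v+45,u-60:u+60,::-1],None,fx=6,fy=6,interpolation=cv2.INTER_CUBIC))
E
```

```text
t: 7.15
tcp_pos: [0.5071, 0.1216, 0.1849]
tool_rot: [0.683, 0.674, 0.195, 0.205]
force: [-0.1, -0.7, -4.3]
finger_gap: 0.056
gripper_force: 59.8
turn tool deg [-12.2    0.66   0.09] shift(cur axes) [ 0.0097 -0.0879  0.1156] shift(target axes) [ 0.0083 -0.1104  0.0945]
t 7.15 tcp [0.5071 0.1216 0.1849] gap 0.056 gf 59.8 F [-0.1 -0.7 -4.3] M [0.06 0.74 0.01] q [ 0.05  0.38  2.14 -0.76  0.06  0.8 ]
```

View pics/chk2.png

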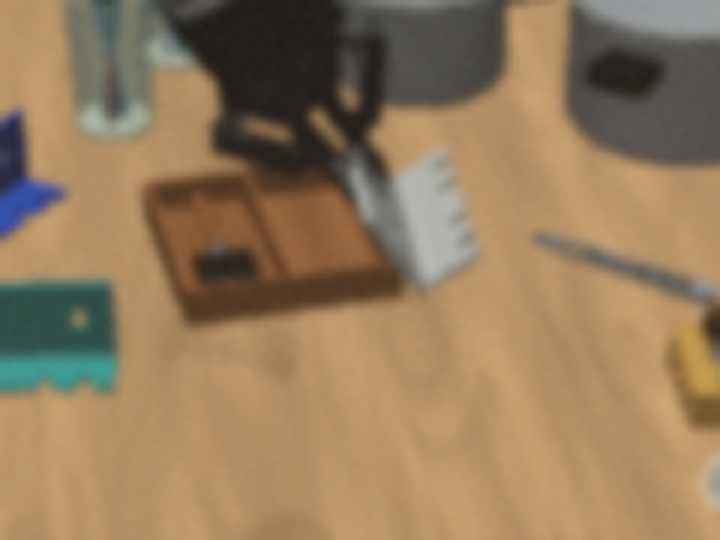

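The rest hangs tilted in the gripper, with the upright at (435,215) and the heel at (415,285). But q5 has hit its lower limit, so the tilt stopped at 33°. I'll fit the arm's planar geometry to find where 45° can be reached.

```bash
python3 - <<'E'
import numpy as np
from scipy.optimize import least_squares,fsolve
D=[(.527,1.433,1.181,.6247,.2308),(.61,1.53,1.0,.6144,.1513),(.77,1.59,.78,.616,.0424),(.38,2.14,.06*.72,.5217,.1849)]
def fk(p,a,b,c):
    L1,L2,d,h=p;return np.array([L1*np.sin(a)+L2*np.sin(a+b)+d*np.sin(a+b+c),h+L1*np.cos(a)+L2*np.cos(a+b)+d*np.cos(a+b+c)])
r=least_squares(lambda p:np.concatenate([fk(p,*d[:3])-d[3:] for d in D]),[.4,.4,.2,.3]);p=r.x;print(p,r.fun.round(3))
for t in (40,45,50):
  for R in (.5,.55,.6,.65,.7):
    o=[]
    for z in (.028,.06,.1):
        P=np.pi-np.radians(t)
        s,_,ok,_=fsolve(lambda x:fk(p,x[0],x[1],P-x[0]-x[1])-[R,z],[.6,1.5],full_output=1)
        o.append((round(s[0],2),round(s[1],2),round(P-s[0]-s[1],2)) if ok==1 else None)
    print(t,R,o)
E
```

```text
[0.5642158  0.34274265 0.21791689 0.10079125] [-0.024  0.01  -0.002  0.009  0.019  0.002  0.006 -0.021]
40 0.5 [(np.float64(0.69), np.float64(2.45), np.float64(-0.69)), (np.float64(0.6), np.float64(2.42), np.float64(-0.57)), (np.float64(0.5), np.float64(2.38), np.float64(-0.43))]
40 0.55 [(np.float64(0.69), np.float64(2.3), np.float64(-0.56)), (np.float64(0.62), np.float64(2.28), np.float64(-0.46)), (np.float64(0.53), np.float64(2.24), np.float64(-0.33))]
40 0.6 [(np.float64(0.72), np.float64(2.16), np.float64(-0.44)), (np.float64(0.65), np.float64(2.14), np.float64(-0.35)), (np.float64(0.58), np.float64(2.1), np.float64(-0.24))]
40 0.65 [(np.float64(0.75), np.float64(2.02), np.float64(-0.32)), (np.float64(0.69), np.float64(2.0), np.float64(-0.25)), (np.float64(0.62), np.float64(1.96), np.float64(-0.14))]
40 0.7 [(np.float64(0.79), np.float64(1.87), np.float64(-0.21)), (np.float64(0.74), np.float64(1.85), np.float64(-0.14)), (np.float64(0.68), np.float64(1.82), np.float64(-0.05))]
45 0.5 [(np.float64(0.72), np.float64(2.5), np.float64(-0.87)), (np.float64(0.63), np.float64(2.47), np.
[... 981 characters left out ...]
oat64(0.76), np.float64(2.4), np.float64(-0.89)), (np.float64(0.67), np.float64(2.38), np.float64(-0.78)), (np.float64(0.58), np.float64(2.34), np.float64(-0.65))]
50 0.6 [(np.float64(0.76), np.float64(2.25), np.float64(-0.75)), (np.float64(0.69), np.float64(2.23), np.float64(-0.66)), (np.float64(0.61), np.float64(2.2), np.float64(-0.54))]
50 0.65 [(np.float64(0.78), np.float64(2.11), np.float64(-0.62)), (np.float64(0.72), np.float64(2.09), np.float64(-0.54)), (np.float64(0.65), np.float64(2.06), np.float64(-0.44))]
50 0.7 [(np.float64(0.81), np.float64(1.96), np.float64(-0.51)), (np.float64(0.76), np.float64(1.95), np.float64(-0.44)), (np.float64(0.69), np.float64(1.92), np.float64(-0.34))]
```

Within the arm's plane the wrist can't tilt forward beyond about 33°. Tilting sideways avoids that, since q4 and q5 then stay well inside their ranges. So I'll make upright, yaw the rest 90° so the tool leans left, and then tilt.

```bash
python3 -m handwheel '[[[8.2,0,0,0,0,0,0],[8.2,0,0,0,0,0,0],[8.2,0,0,0,0,0,0],[8.2,0,0,0,0,0,0],[0,0,0,0,0,0,0],[0,0,-10,0,0,0,0],[0,0,-10,0,0,0,0],[0,0,-10,0,0,0,0],[0,0,-10,0,0,0,0],[0,0,-10,0,0,0,0],[0,0,-10,0,0,0,0],[0,0,-10,0,0,0,0],[0,0,-10,0,0,0,0],[0,0,-10,0,0,0,0],[0,0,0,0,0,0,0]]]' 
python3 go.py .5 .146 .15 90 0;python3 go.py .5 .146 .15 90 45
```

```text
t: 9.07
tcp_pos: [0.5092, 0.1081, 0.1846]
tool_rot: [0.02, 0.998, -0.025, 0.058]
force: [0.2, 0.4, -6.0]
finger_gap: 0.057
gripper_force: 60.0
turn tool deg [-2.88  6.6  -2.35] shift(cur axes) [0.0146 0.039  0.0313] shift(target axes) [0.0092 0.0379 0.0346]
t 9.075 tcp [0.5092 0.1081 0.1846] gap 0.057 gf 60.0 F [ 0.2  0.4 -6. ] M [ 0.04  0.12 -0.  ] q [ 0.03  0.42  1.81 -0.08  0.79 -1.45]
turn tool deg [-47.82   7.2    0.36] shift(cur axes) [0.0146 0.039  0.0313] shift(target axes) [0.0092 0.0023 0.0512]
t 9.075 tcp [0.5092 0.1081 0.1846] gap 0.057 gf 60.0 F [ 0.2  0.4 -6. ] M [ 0.04  0.12 -0.  ] q [ 0.03  0.42  1.81 -0.08  0.79 -1.45]
```

Apply that correction as a single rotation, split over 6 rows. The axis is fixed in the tool frame, so the split is exact.

```bash
python3 -m handwheel '[[[-7.97,1.2,0.06,0,0,0,0],[-7.97,1.2,0.06,0,0,0,0],[-7.97,1.2,0.06,0,0,0,0],[-7.97,1.2,0.06,0,0,0,0],[-7.97,1.2,0.06,0,0,0,0],[-7.97,1.2,0.06,0,0,0,0],[0,0,0,0,0,0,0],[0,0,0,0,0,0,0]]]' 
python3 go.py .5 .146 .034 90 45
```

```text
t: 10.07
tcp_pos: [0.5107, 0.1078, 0.1851]
tool_rot: [-0.0, 0.925, 0.381, 0.0]
force: [-0.2, -0.5, -4.8]
finger_gap: 0.053
gripper_force: 60.5
turn tool deg [-0.24 -0.    0.02] shift(cur axes) [ 0.0107 -0.0792  0.1342] shift(target axes) [ 0.0107 -0.0798  0.1338]
t 10.075 tcp [0.5107 0.1078 0.1851] gap 0.053 gf 60.5 F [-0.2 -0.5 -4.8] M [-1.03  0.04  0.02] q [-0.41  0.59  1.81  0.75  1.23 -2.43]
```

```bash
python3 -m handwheel '[[[0,0,0,0.001,-0.008,0.0134,0],[0,0,0,0.001,-0.008,0.0134,0],[0,0,0,0.001,-0.008,0.0134,0],[0,0,0,0.001,-0.008,0.0134,0],[0,0,0,0.001,-0.008,0.0134,0],[0,0,0,0.001,-0.008,0.0134,0],[0,0,0,0.001,-0.008,0.0134,0],[0,0,0,0.001,-0.008,0.0134,0],[0,0,0,0.001,-0.008,0.0134,0],[0,0,0,0.001,-0.008,0.0134,0],[0,0,0,0,0,0,0],[0,0,0,0,0,0,0]]]' 
python3 go.py .5 .146 .028 90 45;python3 -c "
from h import *
im=snapshot('side')
u,v=proj('side',[.5,.13,.05])[0].astype(int)
cv2.imwrite('pics/chk3.png',cv2.resize(im[v-50:v+40,u-60:u+60,::-1],None,fx=6,fy=6,interpolation=cv2.INTER_CUBIC))"
```

```text
t: 11.58
tcp_pos: [0.5011, 0.1459, 0.0341]
tool_rot: [-0.001, 0.924, 0.382, 0.0]
force: [-0.5, -0.7, -4.2]
finger_gap: 0.059
gripper_force: 60.5
turn tool deg [-0.03 -0.01  0.08] shift(cur axes) [ 0.0011 -0.0042  0.0044] shift(target axes) [ 0.0011 -0.0042  0.0044]
t 11.575 tcp [0.5011 0.1459 0.0341] gap 0.059 gf 60.5 F [-0.5 -0.7 -4.2] M [-1.07 -0.03 -0.04] q [-0.35  0.88  1.88  0.94  0.97 -2.7 ]
```

View pics/chk3.png

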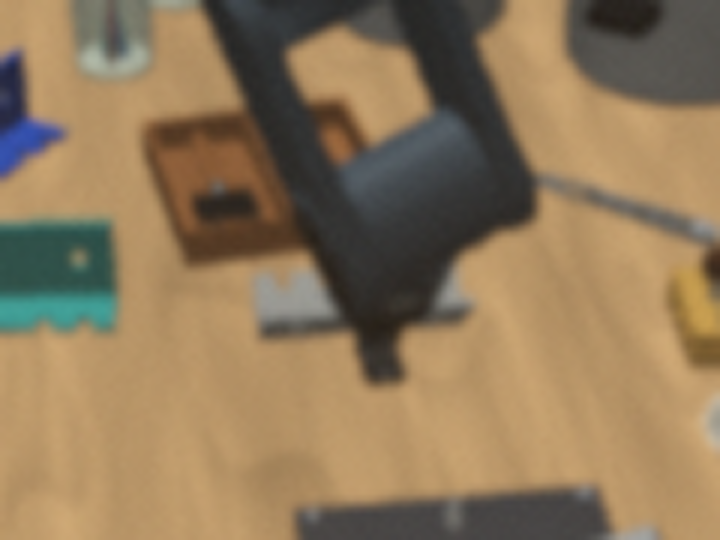

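The rest is held tilted over the clear bench, its edge from (260,325) to (470,305), clear of the tray and of the sheet at (300,515). Lower to contact gently.

```bash
python3 -m handwheel '[[[0,0,0,0,-0.001,0.001,0],[0,0,0,0,-0.001,0.001,0],[0,0,0,0,-0.001,0.001,0],[0,0,0,0,0,0,0]]]';python3 -m handwheel '[[[0,0,0,0,-0.0007,0.0007,0],[0,0,0,0,-0.0007,0.0007,0],[0,0,0,0,0,0,0]]]'
```

```text
t: 12.12
tcp_pos: [0.501, 0.1458, 0.0297]
tool_rot: [-0.001, 0.924, 0.382, 0.0]
force: [0.2, -0.5, -5.1]
finger_gap: 0.061
gripper_force: 60.6
t: 12.5
tcp_pos: [0.501, 0.1459, 0.0279]
tool_rot: [-0.001, 0.924, 0.383, 0.0]
force: [-1.1, -0.7, -3.7]
finger_gap: 0.055
gripper_force: 60.8
```

```bash
python3 -m handwheel '[[[0,0,0,0,-0.0007,0.0007,0],[0,0,0,0,0,0,0]]]';python3 -m handwheel '[[[0,0,0,0,-0.0007,0.0007,0],[0,0,0,0,0,0,0]]]'
```

```text
t: 12.75
tcp_pos: [0.501, 0.146, 0.0276]
tool_rot: [-0.001, 0.924, 0.383, 0.0]
force: [-0.5, -3.9, 3.9]
finger_gap: 0.055
gripper_force: 61.7
t: 13.0
tcp_pos: [0.501, 0.1459, 0.0274]
tool_rot: [-0.001, 0.923, 0.384, 0.0]
force: [-1.0, -7.0, 9.0]
finger_gap: 0.055
gripper_force: 62.9
```

Contact. Release slightly and withdraw along the tool axis.

```bash
python3 -m handwheel '[[[0,0,0,0,0,0,0.2],[0,0,0,0,0,0,0.22],[0,0,0,0,0,-0.006,0.22],[0,0,0,0,0,-0.012,0.22],[0,0,0,0,0,-0.015,0.22],[0,0,0,0,0,-0.02,0.22],[0,0,0,0,0,-0.025,0.22],[0,0,0,0,0,-0.03,0.22],[0,0,0,0,0,-0.04,0.22],[0,0,0,0,0,-0.04,0.22],[0,0,0,0,0,0,0.5],[0,0,0,0,0,0,0.5]]]';python3 go.py .5 .17 .15 90 0;python3 -c "
from h import *
im=snapshot('top')
u,v=proj('top',[.5,.13,.0])[0].astype(int);print(u,v)
cv2.imwrite('pics/raw_t2.png',im[:,:,::-1])
cv2.imwrite('pics/chk4.png',cv2.resize(im[v-35:v+35,u-40:u+40,::-1],None,fx=7,fy=7,interpolation=cv2.INTER_CUBIC))"
```

```text
t: 14.5
tcp_pos: [0.5004, 0.0131, 0.1591]
tool_rot: [-0.0, 0.924, 0.382, -0.0]
force: [0.3, 0.6, 0.5]
finger_gap: 0.498
gripper_force: 0.0
turn tool deg [ 4.497e+01 -1.000e-02  5.000e-02] shift(cur axes) [0.0003 0.1046 0.1173] shift(target axes) [0.0004 0.1569 0.0091]
t 14.5 tcp [0.5004 0.0131 0.1591] gap 0.498 gf 0.0 F [0.3 0.6 0.5] M [-0.34 -0.07 -0.02] q [-0.58  0.65  1.78  0.66  1.28 -2.54]
235 217
```

View pics/chk4.png

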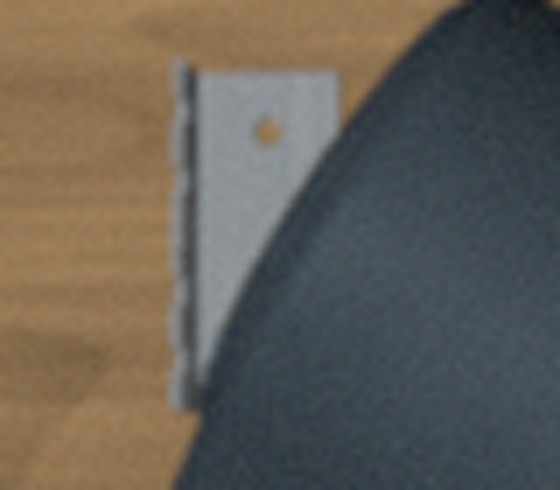

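The rest lies flat on its base, upright to the left (172–190, 62–408). The far-right base corner is at (338,72) and a hole at (267,132). Fit its pose.

```bash
python3 - <<'E'
from fit import *
t=un(195,182)
p=fit({'top':[([31,-70,45],t(174,62)),([27,-70,45],t(189,63)),([31,70,45],t(170,408)),([27,70,45],t(184,410)),([-31,-70,6],t(339,72)),([-2,-45,6],t(267,132)),([27,-70,6],t(199,72))]},[.5,.13,1.57])
print(np.degrees(p[2]),T(p,[[29,0,45]]))
E
```

```text
[0.5022 0.1401 1.5745] res [[0.1, -0.2], [-0.6, -0.4], [0.3, 0.2], [-0.3, -0.0], [0.1, 0.0], [0.3, 0.2], [0.1, 0.2]]
90.21021602029049 [[0.5020825  0.16908432 0.045     ]]
```

The fit gives the tooth at (0.502, 0.169), which agrees with where the heel was set down. Straighten the tool and move above the tooth.

```bash
python3 -m handwheel '[[[9,0,0,0,0,0,0.5],[9,0,0,0,0,0,0.5],[9,0,0,0,0,0,0.5],[9,0,0,0,0,0,0.5],[9,0,0,0,0,0,0.5],[0,0,0,0,0.03,0,0.5],[0,0,0,0,0.04,0.01,0.5],[0,0,0,0,0.04,0.02,0.5],[0,0,0,0,0.03,0.02,0.5],[0,0,0,0,0.016,0.01,0.5],[0,0,0,0,0,0,0.5],[0,0,0,0,0,0,0.5]]]';python3 go.py .502 .169 .017 90.2 0
```

```text
t: 16.05
tcp_pos: [0.501, 0.1684, 0.0989]
tool_rot: [-0.001, 1.0, -0.001, 0.0]
force: [0.4, -0.7, -0.1]
finger_gap: 0.503
gripper_force: 0.0
turn tool deg [-0.06  0.05 -0.14] shift(cur axes) [-0.0009  0.0007  0.0819] shift(target axes) [-0.001   0.0006  0.0819]
t 16.05 tcp [0.501  0.1684 0.0989] gap 0.503 gf 0.0 F [ 0.4 -0.7 -0.1] M [-0.   -0.03  0.03] q [ 0.11  0.6   1.79 -0.    0.75 -1.46]
```

```bash
python3 -m handwheel '[[[0,0,0,-0.001,0.0006,0.03,0.5],[0,0,0,0,0,0.025,0.5],[0,0,0,0,0,0.015,0.5],[0,0,0,0,0,0.012,0.5],[0,0,0,0,0,0,0.2],[0,0,0,0,0,0,0],[0,0,0,0,0,0,0],[0,0,0,0,0,0,0],[0,0,0,0,0,0,0]]]' 60;python3 go.py .502 .169 .017 90.2 0
```

```text
t: 17.18
tcp_pos: [0.5024, 0.1695, 0.0174]
tool_rot: [-0.001, 1.0, -0.0, 0.001]
force: [-0.2, -2.3, 4.4]
finger_gap: 0.033
gripper_force: 60.2
turn tool deg [-0.04  0.12 -0.11] shift(cur axes) [ 0.0005 -0.0005  0.0004] shift(target axes) [ 0.0005 -0.0005  0.0004]
t 17.175 tcp [0.5024 0.1695 0.0174] gap 0.033 gf 60.2 F [-0.2 -2.3  4.4] M [-0.21  0.03 -0.05] q [ 0.12  0.75  1.82 -0.    0.57 -1.46]
```

```bash
python3 -m handwheel '[[[0,0,0,0,0,-0.01,0],[0,0,0,0,0,-0.025,0],[0,0,0,0,0,-0.03,0],[0,0,0,0,0,-0.03,0],[0,0,10.1,0,0,0,0],[0,0,10.1,0,0,0,0],[0,0,10.1,0,0,0,0],[0,0,10.1,0,0,0,0],[0,0,10.1,0,0,0,0],[0,0,10.1,0,0,0,0],[0,0,10.1,0,0,0,0],[0,0,10.1,0,0,0,0],[0,0,10.1,0,0,0,0],[0,0,0,0,0,0,0],[0,0,0,0,0,0,0]]]' 60;python3 go.py .5596 -.0908 .07 -.6 0
```

```text
t: 19.05
tcp_pos: [0.5014, 0.1696, 0.1115]
tool_rot: [0.711, 0.703, -0.0, 0.0]
force: [1.0, 0.7, -3.9]
finger_gap: 0.035
gripper_force: 58.9
turn tool deg [-0.01  0.05 -0.08] shift(cur axes) [-0.2597  0.0613  0.0417] shift(target axes) [-0.2598  0.0609  0.0415]
t 19.05 tcp [0.5014 0.1696 0.1115] gap 0.035 gf 58.9 F [ 1.   0.7 -3.9] M [-0.06 -0.08 -0.01] q [ 0.12  0.58  1.78 -0.    0.78  0.13]
```

```bash
python3 -m handwheel '[[[0,0,0,-0.016,0.004,0.001,0],[0,0,0,-0.032,0.007,0.004,0],[0,0,0,-0.034,0.008,0.005,0],[0,0,0,-0.034,0.008,0.005,0],[0,0,0,-0.034,0.008,0.005,0],[0,0,0,-0.034,0.008,0.005,0],[0,0,0,-0.034,0.008,0.005,0],[0,0,0,-0.028,0.006,0.005,0],[0,0,0,-0.014,0.004,0.005,0],[0,0,0,0,0,0,0],[0,0,0,0,0,0,0]]]' 60;python3 go.py .5596 -.0908 .05 -.6 0
```

```text
t: 20.42
tcp_pos: [0.5584, -0.0903, 0.0718]
tool_rot: [0.712, 0.702, -0.0, -0.0]
force: [-0.9, 0.4, -5.1]
finger_gap: 0.038
gripper_force: 58.9
turn tool deg [-0.04 -0.01 -0.19] shift(cur axes) [-0.0005  0.0013  0.0218] shift(target axes) [-0.0005  0.0012  0.0218]
t 20.425 tcp [ 0.5584 -0.0903  0.0718] gap 0.038 gf 58.9 F [-0.9  0.4 -5.1] M [ 0.02 -0.08 -0.06] q [-0.36  0.68  1.71 -0.    0.76 -0.34]
```

```bash
python3 -m handwheel '[[[0,0,-0.2,-0.0004,0.0012,0.01,0],[0,0,0,0,0,0.008,0],[0,0,0,0,0,0.004,0],[0,0,0,0,0,0,0]]]' 60;python3 -m handwheel '[[[0,0,0,0,0,0.002,0],[0,0,0,0,0,0.002,0],[0,0,0,0,0,0.002,0],[0,0,0,0,0,0,0]]]';python3 go.py .5596 -.0908 .05 -.6 0
```

```text
t: 20.92
tcp_pos: [0.56, -0.0914, 0.0494]
tool_rot: [0.711, 0.703, -0.0, -0.0]
force: [-0.4, -0.4, -4.4]
finger_gap: 0.031
gripper_force: 58.8
t: 21.42
tcp_pos: [0.5602, -0.0918, 0.0438]
tool_rot: [0.711, 0.703, -0.0, 0.0]
force: [-0.2, -0.4, -4.2]
finger_gap: 0.033
gripper_force: 58.9
turn tool deg [ 0.02  0.04 -0.03] shift(cur axes) [ 0.0009 -0.0006 -0.0062] shift(target axes) [ 0.001  -0.0006 -0.0062]
t 21.425 tcp [ 0.5602 -0.0918  0.0438] gap 0.033 gf 58.9 F [-0.2 -0.4 -4.2] M [ 0.   -0.07  0.01] q [-0.36  0.73  1.71 -0.    0.7  -0.35]
```

```bash
python3 -m handwheel '[[[0,0,0,0,0,0.0015,0],[0,0,0,0,0,0.0015,0],[0,0,0,0,0,0,0]]]';python3 -m handwheel '[[[0,0,0,0,0,0.0015,0],[0,0,0,0,0,0.0015,0],[0,0,0,0,0,0,0]]]'
```

```text
t: 21.8
tcp_pos: [0.5602, -0.0917, 0.0408]
tool_rot: [0.711, 0.703, -0.0, 0.0]
force: [-0.7, -0.3, -4.8]
finger_gap: 0.033
gripper_force: 58.9
t: 22.18
tcp_pos: [0.5603, -0.0917, 0.0378]
tool_rot: [0.711, 0.703, -0.0, 0.0]
force: [0.5, -1.0, -4.9]
finger_gap: 0.033
gripper_force: 58.9
```

The underside is about 8 mm below the stud tips with no contact force, so the holes are over both studs. Continue down.

```bash
python3 -m handwheel '[[[0,0,0,0,0,0.002,0],[0,0,0,0,0,0.002,0],[0,0,0,0,0,0.002,0],[0,0,0,0,0,0,0]]]';python3 -m handwheel '[[[0,0,0,0,0,0.002,0],[0,0,0,0,0,0.002,0],[0,0,0,0,0,0.002,0],[0,0,0,0,0,0,0]]]';python3 -m handwheel '[[[0,0,0,0,0,0.001,0],[0,0,0,0,0,0.001,0],[0,0,0,0,0,0,0]]]'
```

```text
t: 22.68
tcp_pos: [0.5602, -0.0917, 0.0317]
tool_rot: [0.711, 0.703, -0.0, 0.0]
force: [0.2, 0.2, -4.7]
finger_gap: 0.036
gripper_force: 58.9
t: 23.18
tcp_pos: [0.5602, -0.0917, 0.0257]
tool_rot: [0.711, 0.703, -0.0, 0.0]
force: [-0.4, 1.0, -5.2]
finger_gap: 0.033
gripper_force: 58.9
t: 23.55
tcp_pos: [0.5603, -0.0918, 0.0239]
tool_rot: [0.711, 0.703, -0.0, 0.0]
force: [0.2, -0.4, -5.0]
finger_gap: 0.034
gripper_force: 58.9
```

```bash
python3 -m handwheel '[[[0,0,0,0,0,0.0007,0],[0,0,0,0,0,0,0]]]';python3 -m handwheel '[[[0,0,0,0,0,0.0007,0],[0,0,0,0,0,0,0]]]'
```

```text
t: 23.8
tcp_pos: [0.5605, -0.0918, 0.0234]
tool_rot: [0.711, 0.703, 0.0, 0.001]
force: [-0.7, 0.1, -4.3]
finger_gap: 0.035
gripper_force: 59.0
t: 24.05
tcp_pos: [0.5605, -0.0918, 0.0234]
tool_rot: [0.711, 0.703, 0.0, 0.001]
force: [-0.6, 1.0, 4.7]
finger_gap: 0.033
gripper_force: 60.3
```

It seated at exactly the expected height. Release, retreat upward and swing clear, then check.

```bash
python3 -m handwheel '[[[0,0,0,0,0,0,0.2],[0,0,0,0,0,0,0.4],[0,0,0,0,0,0,0.4],[0,0,0,0,0,-0.01,0.4],[0,0,0,0,0,-0.02,0.4],[0,0,0,0,0,-0.04,0.4],[0,0,0,0,0,-0.05,0.4],[0,0,0,0,0,-0.05,0.4],[0,0,0,0.04,0,-0.03,0.4],[0,0,0,0.05,0,0,0.4],[0,0,0,0.06,0,0,0.4],[0,0,0,0.06,0,0,0.4],[0,0,0,0.06,0,0,0.4],[0,0,0,0,0,0,0.4],[0,0,0,0,0,0,0.4]]]';python3 -c "
from h import *
a=snapshot('top')[165:250,270:394,::-1];b=snapshot('side')[200:285,240:340,::-1]
f=lambda i,s:cv2.resize(i,None,fx=s,fy=s,interpolation=cv2.INTER_CUBIC)
cv2.imwrite('pics/end.png',np.hstack([f(a,3.5),f(b,3.5)]))"
```

```text
t: 25.92
tcp_pos: [0.5629, 0.1782, 0.2226]
tool_rot: [0.711, 0.704, -0.0, 0.001]
force: [-0.2, 0.3, -0.4]
finger_gap: 0.401
gripper_force: 0.0
```

View pics/end.png

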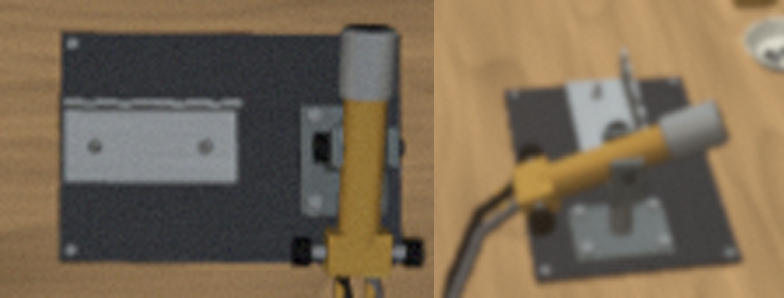

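The picture shows the rest flat on the sheet (65–238, 98–183), the studs through both holes at (95,147) and (205,147), and the upright on the far side. The gripper is clear.

```bash
python3 -c "
from station import sign_off
print(sign_off())"
```

```text
the job is handed in; nothing more can be done
None
```

The rod rest was lifted from the tray, laid on its base on the clear bench and released, then picked up again and lowered over both studs; it sits flat on the steel sheet with its notched upright away from the robot, and the job was handed in at about 26 s of the 54 s allowed.

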